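# Set the carver's holding jig to its gauge mark

### The job

Roll the knurled brass wheel of the blue holding jig under a fingertip, without gripping it, until the sliding jaw has closed far enough for its yellow pointer to stand inside the red gauge band, so that the next blank will fit. Move the jaw with the wheel only: do not touch the jaw, its pointer or the white gauge rider, and leave everything else on the bench lying where it is. Finish with the hand clear of everything.

Things in the scene. Friction and masses are not known exactly. Their poses are not given: they have to be found in the camera images.
- jig: Fixed blue jig screwed to the bench, base 260 x 110 mm, 20 mm high. Origin on the bench surface; its x axis is the way the jaw slides to close, z up. Along x: wheel axis at -140 mm, sliding jaw's face at -55 mm at the start, fixed jaw's face at +35 mm (60 mm high). A dark steel scale strip with white ticks lies along its -y side. Its place and heading vary.
- wheel: Brass wheel with dark and white ribs, 70 mm diameter, 40 mm wide, standing between two blue cheeks (60 mm high, 76 mm long, 80 mm over both). Origin at its centre, 50 mm up; turns about the jig's y. Rolling its top towards the jaws (jig +x) closes the jaw, the other way opens it: 10 mm per radian, 2.9 mm per 10 mm of rim. Stays where left; about 1 N along the rim turns it; 8.5 rad from stop to stop.
- wheel_top (a point): Highest point of the wheel when not pressed, 85 mm above the bench, mid-width; fixed to the jig, with its axes. The wheel sits on a soft rubber bush: pressed, it gives way up to 8 mm, about 1.2 N per mm. Only the top is reachable, so it takes several strokes.
- jaw: Sliding jaw, dark steel with a light wood face, 27 mm along x, 90 mm wide, top 56 mm above the bench; it slides along the jig's x axis over 85 mm. Origin on the bench surface below the middle of its wood face; axes as the jig's. Not to be touched.
- pointer (a point): Tip of the yellow pointer (3 mm wide) that sticks out of the jaw on the jig's -y side, level with the jaw's face, 24 mm above the bench; it moves with the jaw. Axes as the jig's.
- gauge: White gauge rider, 44 x 14 mm, top 24 mm above the bench, clamped on the scale strip with a red band 8 mm wide (along x) across its middle; its place along the strip changes from run to run, 23 to 65 mm ahead of the pointer's start. Origin on the bench surface, on the jig's centre line, at the x of the band's middle. Not to be touched.
- mark (a point): Middle of the red band, at the edge that the pointer passes; axes as the jig's. The pointer is inside the band when it is within 4 mm of this point along the jig's x.
- chisel_wide: Wide chisel lying on the bench beside the jig, brown handle 115 mm long and 22 mm thick, steel blade 22 mm wide; origin at the ferrule, on the bench. Leave it.
- chisel_narrow: Narrow chisel lying on the bench on the jig's other side, dark handle 115 mm long and 22 mm thick, blade 9 mm wide; origin at the ferrule, on the bench. Leave it.
- mallet: Round wooden mallet standing on its head, 84 mm in diameter, 210 mm high; origin at its foot. Leave it.
- blank: Light wood blank 160 x 60 x 22 mm lying on the bench; origin under its centre. Leave it.
- offcut: Wood offcut 50 x 40 x 30 mm beside the jig's headstock; origin under its centre. Leave it.
- mug: White mug, 80 mm in diameter, 85 mm high; origin under its centre. Leave it.
- oil: Green can, 50 mm in diameter, 120 mm high; origin under its centre. Leave it.

How it is judged (in metres and radians):
On the way, in this order (a step that is already met when the one before it is completed fails the run):
1. a fingertip is on the wheel while the jaw still stands short of the red band (contact force between the fingers and wheel above 0.5 N and x of pointer in the frame of mark below -0.004 m), for 0.2 s.
2. the pointer has been brought into the red band (within 4 mm of its middle) (x of pointer in the frame of mark between -0.004 and 0.004 m), for 0.2 s.
At the end, for the whole second after the job is handed in: The pointer stands within 4 mm of the middle of the red band along the slide, and the jaw and wheel are at rest (all of step 2 and linear speed of jaw below 0.002 m/s and angular speed of wheel below 0.1 rad/s); the robot touches nothing.
It fails at once if the wheel is gripped and pulled up out of its seat (more than 4 mm) (z of wheel in the frame of jig above 0.054 m).
It fails at once if the robot touches the jaw, its pointer or the gauge rider (contact force between any of the arm, the fingers and jaw above 0.5 N or contact force between any of the arm, the fingers and gauge above 0.5 N).
It fails at once if something else on the bench is shoved or lifted more than 20 mm from its place (distance of any of chisel_wide, chisel_narrow, mallet, blank, offcut, mug, oil from where it was at the start of the episode above 0.02 m).
It also fails if it takes over 58 s, if anything falls off the work surface, if the arm or the gripper's body presses on something with over 40 N, if the wrist force passes 120 N, or if a joint passes its speed limit or range.

### The arm

A 6-joint arm with a two-finger parallel gripper is mounted at the origin on the work surface. World frame = base frame: x ahead of the robot, y to its left, z up, the work surface at z = 0. Lengths are in mm, angles in rad, forces in N, time in s.
With the tool pointing down it reaches from about 275 to 725 mm from the base axis. Payload 5.6 kg.
Tool frame: the origin (TCP) lies on the mounting face of the last link; the fingertips stand 173 mm ahead of it and the grasp point (between the pads) lies 155 mm ahead of it (grasp_offset is the z of the grasp point in the tool frame, in mm); z points along the fingers, y is the direction in which the jaws open and shut (so a half turn about z gives the same grasp; the last joint's range is limited). The gripper opens to 85 mm and grips with 20 to 120 N. Pads are 22 mm wide; open, the fingers measure 114 mm over their backs; the gripper's body (76 mm by 85 mm) begins 54 mm behind the grasp point. The pads swing forward as they close: fully open they stand 13 mm farther back than shut.
Start: joints at [1.467, 0.255, 0.108, 0, -1.424, -0.285], TCP at [208.466, 508.955, 404.683] pointing down, gripper open.
Joint ranges: [-2.95, 2.95], [-1.21, 1.97], [-1.09, 1.5], [-2.87, 1.71], [-2.94, -0.07], [-3.05, 3.05]. Speed limits (rad/s): [2.57, 2.57, 3.14, 3.14, 3.14, 3.14].

### API

Orientations are given as a unit quaternion [x, y, z, w].
In Python, from station import * gives the robot as it stands. The module is installed in compiled form; this text tells all that it offers.
- The arm moves only by the tool move_arm, never from a script. Its argument "rows" is one flat list of numbers, 5 for each row, row after row: the finger opening in m, from 0 to 0.0854, then the shift along the tool's x, y, z in m, then the turn about the tool's z in degrees. In form: [claw, dx, dy, dz, yaw, claw, dx, dy, dz, yaw, ...]. A call has exactly 8 rows; each row shifts and turns the commanded pose from where the row before left it, along the tool's axes as they then stand; what a row does not reach is not made up. A row lasts 1/8 s, in which the tool goes at most 62.5 mm and 10.7 degrees, less where a joint would pass 70% of its speed; a pose out of reach is approached as far as the arm can. A call is refused whole if a number of a shift passes 0.0625 or a number of a turn 10.7, either way. A call with a gripper value outside its range is refused whole. The fingers move at their own pace and stop on an object; the grip force is fixed at half the most. Time passes only in rows, so rows that do not move let the fingers close, or fill a call up. It gives the time, the measured TCP pose, the force and the opening at its end, in the units of the state.
- get_obs(): the state, without advancing time (a new reading comes with each control period).
- capture(name): name is "scene" or "top" or "wrist"; returns (picture, depth): 420x560x3 uint8, blue, green, red; 420x560 float32, mm along the optical axis (not along the pixel's ray), 0 where there is no reading.
- camera_params(name): a dict with "vfov" (degrees; the focal length in pixels is half the picture's height over the tangent of half this angle, whatever the lens; pixels are square), "cx", "cy" (the principal point, pixels), "R" (3x3) and "t" (3): a world point X has camera coordinates R X + t; the wrist camera has in their place "hand_eye" (4x4, takes a point from camera to tool coordinates, whose origin is the TCP and whose axes are the flange's). Camera axes: x right, y down, z forward; pixel columns grow to the right and rows downward; lengths in mm; the calibration is good to about 2 mm. A picture is of the moment at which its call begins: read the wrist's pose just before it. camera_params takes no time and is no camera call.
- close_job(): hands the job in, once; it reports no verdict.
Trained networks look in the newest picture that a camera, given by its name, has taken for a name from the list of things; names that differ only in an ending like _2 or _b are one class to them, and where a whole thing is asked for, a point or a joint stands for the part that bears it (a point fixed in the world has none). Each returns a list of dicts, best first, with "confidence" (0 to 1); they miss things now and then, are a little off and sometimes report something else, mostly with a low value. They report only what shows in the picture. A call takes as long as a camera call.
- outline_of(target, camera): "pixels" (420x560 bool, what is visible of it) and "box" ([centre column, centre row, width, height] in pixels, round what is visible of it).
The state is a dict: "time_s": time; "joint_pos": joint angles; "qd": joint speeds; "joint_torque": joint torques, N m; "ee_pos": TCP position; "tool_rot": TCP orientation; "ft_force": force on the tool from outside, world axes, zero at the start; "moment": the same for the moment, N m; "width": finger opening in mm.
Only numpy, scipy, OpenCV 4.12 (cv2) and the standard library are available. Lean on these libraries where they do the work, as an engineer would, in place of code of your own. Each camera call takes 0.05 s, during which the arm holds its last target. There are 200 camera calls.

## Working session

There is one attempt and no reset: what is moved stays moved. The work goes in short steps, Python scripts to look and compute and a tool call to move; the robot and the scene stay as the last step left them, time stands still between calls to the robot, and variables do not carry over. Pictures are saved under pics/ and viewed, on a budget of 10 in all, crops included, one or two more only if the job needs it, and the job is handed in when it is done.

Besides the shell and the picture viewer there is one more tool, called after ">>>" in YAML: its name, and indented under it one key for each argument. move_arm: Moves the arm, as the interface text tells. Its arguments: {"type":"object","properties":{"rows":{"type":"array"}},"required":["rows"]}

```bash
mkdir -p pics; cat > h.py <<'E'
from station import *
import numpy as np, cv2
from scipy.spatial.transform import Rotation as Ro
def K(n):
    p=camera_params(n); return 210/np.tan(np.radians(p["vfov"])/2),p["cx"],p["cy"],p
def cam2w(n,o=None):
    f,cx,cy,p=K(n)
    if n!="wrist":
        R=np.array(p["R"]);t=np.array(p["t"]); return R.T,-R.T@t
    H=np.array(p["hand_eye"]); Rt=Ro.from_quat(o["tool_rot"]).as_matrix()
    return Rt@H[:3,:3],Rt@H[:3,3]+np.array(o["ee_pos"])
def cloud(n,d,o=None):
    f,cx,cy,p=K(n);v,u=np.mgrid[:420,:560]
    P=np.stack([(u-cx)/f*d,(v-cy)/f*d,d],-1);R,t=cam2w(n,o)
    return P@R.T+t
def onz(n,u,v,z,o=None):
    f,cx,cy,p=K(n);R,t=cam2w(n,o);r=R@np.array([(u-cx)/f,(v-cy)/f,1]);return t+r*(z-t[2])/r[2]
E
python3 - <<'E'
from h import *
o=get_obs();print(o)
a,d=capture("top");C=cloud("top",d)
print({k:v for k,v in camera_params("top").items()})
for n in ["jig","wheel","jaw","pointer","gauge","mallet","offcut","mug","oil"]:
    for r in outline_of(n,"top")[:1]:
        m=r["pixels"]&(d>0); print(n,round(r["confidence"],2),np.round(r["box"]),np.round(np.median(C[m],0)) if m.any() else None)
s,_=capture("scene")
cv2.imwrite("pics/a.png",np.vstack([cv2.resize(a,(400,300)),cv2.resize(s,(400,300))]))
cv2.imwrite("pics/t.png",cv2.resize(a,(800,600)))
E
```

```text
{'time_s': 0.0, 'joint_pos': array([ 1.46657946e+00,  2.55732406e-01,  1.07009371e-01, -4.99613860e-04,
       -1.42389685e+00, -2.84583635e-01]), 'qd': array([-0.00201176, -0.00089888, -0.00199098, -0.00023218,  0.00014646,
       -0.00166238]), 'joint_torque': array([ 4.79445134e-04, -3.86631382e+01,  2.37933540e+01,  5.36524817e+00,
       -6.16447942e-03, -3.27651250e-06]), 'ee_pos': array([208.36870266, 508.81768662, 403.8012992 ]), 'tool_rot': array([ 9.81156159e-01, -1.93214126e-01, -1.63963010e-04,  9.30326105e-04]), 'ft_force': array([-0.85672357, -1.46424436,  0.20218604]), 'moment': array([ 0.02024872, -0.01186408,  0.02236448]), 'width': 85.0544533088716}
{'vfov': 47.70351617302795, 'cx': 274.83006147818116, 'cy': 208.94510694382456, 'R': array([[-0.02918218, -0.99933333, -0.02193839],
       [-0.98796344,  0.03217177, -0.15130505],
       [ 0.15190998,  0.01725892, -0.98824364]]), 't': array([  51.73041147,  586.45036321, 1440.29240045])}
jig 0.58 [260. 220.  88.  65.] [568.  95.  23.]
wheel 0.53 [285. 208.  26.  24.] [587.   5.  80.]
jaw 0.78 [263. 217.  19.  26.] [569.  69.  56.]
pointer 0.68 [266. 217.  19.  29.] [559.  67.  56.]
gauge 0.48 [237. 201.  14.   8.] [618. 148.  23.]
mallet 0.96 [411. 190.  34.  24.] [ 621. -372.  102.]
offcut 0.46 [320. 205.  20.  12.] [ 596. -106.   30.]
mug 0.74 [432. 247.  37.  35.] [ 442. -452.   31.]
oil 0.82 [143. 208.  24.  17.] [597. 431. 115.]
```

View pics/t.png

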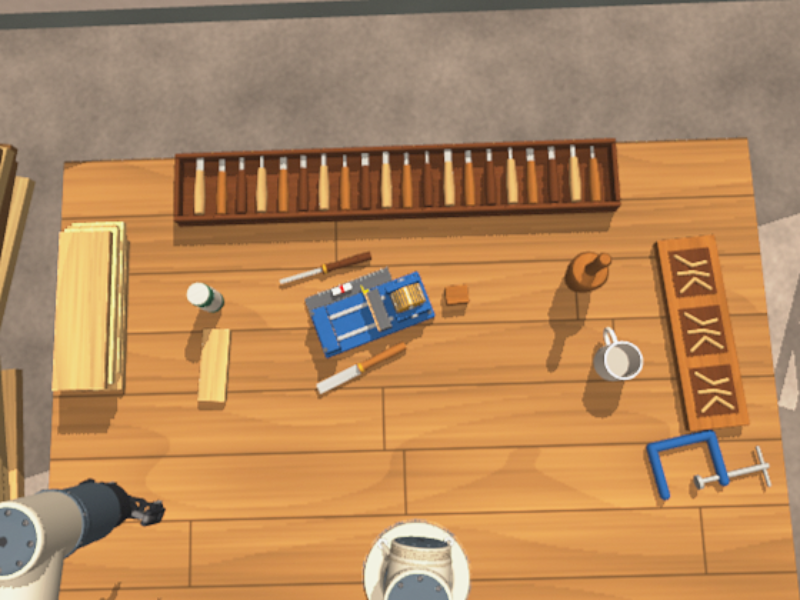

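View pics/a.png

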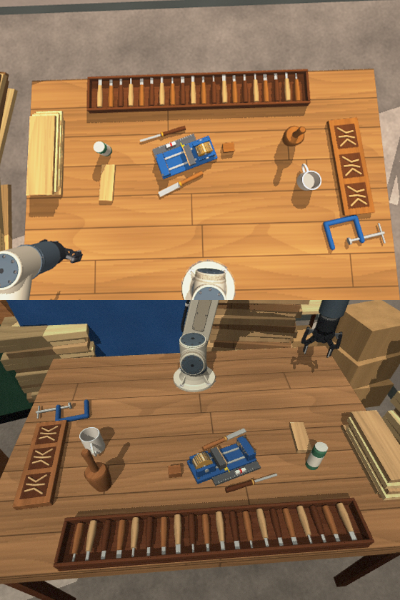

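The top view (800 px wide) shows the jig near (370,312). The wheel is at its right end (410,297), the gauge at (342,290) on the far side, and the jaws close to the left, which is world +y. I'll go above it now.

>>> move_arm:
  rows: [0,0.043,0.025,0,0,0,0.043,0.025,0,0,0,0.043,0.025,0,0,0,0.043,0.025,0,0,0,0.043,0.025,0,0,0,0.043,0.025,0,0,0,0.043,0.025,0,0,0,0.043,0.025,0,0]

```text
time_s: 1.55
ee_pos: [451.7, 192.0, 404.9]
tool_rot: [0.981, -0.193, 0.0, -0.0]
ft_force: [0.3, 0.8, -0.8]
width: 0.0
```

>>> move_arm:
  rows: [0,0.043,0.025,0,0,0,0.043,0.025,0,0,0,0.043,0.025,0,0,0,0.043,0.025,0,0,0,0,0,0,0,0,0,0,0,0,0,0,0,0,0,0,0,0,0,0]

```text
time_s: 2.55
ee_pos: [571.8, 36.5, 405.1]
tool_rot: [0.981, -0.192, 0.0, -0.0]
ft_force: [-0.1, 0.2, 0.2]
width: -0.2
```

```bash
cat > look.py <<'E'
from h import *
import sys
o=get_obs();a,d=capture("wrist");C=cloud("wrist",d,o)
np.savez("w.npz",a=a,d=d,C=C,p=o["ee_pos"],q=o["tool_rot"])
print(o["time_s"],o["ee_pos"],o["tool_rot"],np.round(o["joint_pos"],2),o["width"])
print(np.round(K("wrist")[3]["hand_eye"],2))
for n in ["jig","wheel","jaw","pointer","gauge"]:
    for r in outline_of(n,"wrist")[:2]:
        m=r["pixels"]&(d>0); print(n,round(r["confidence"],2),np.round(r["box"]),np.round(np.median(C[m],0)) if m.any() else None)
cv2.imwrite("pics/"+sys.argv[1],cv2.resize(a,(800,600)))
E
python3 look.py w1.png
```

```text
2.55 [571.80329577  36.53975126 405.06781143] [ 9.81300399e-01 -1.92482310e-01  2.27020598e-04 -1.89530089e-04] [ 0.34  0.3   0.17 -0.   -1.44  0.85] -0.21966724905875554
[[-0.   -0.96 -0.28 70.9 ]
 [ 1.   -0.    0.    0.97]
 [-0.   -0.28  0.96 31.78]
 [ 0.    0.    0.    1.  ]]
jig 0.95 [248. 194. 240. 204.] [581.  83.  22.]
wheel 0.72 [310. 163.  73.  73.] [592.  -3.  79.]
jaw 0.84 [255. 200.  89.  81.] [571.  63.  54.]
pointer 0.94 [257. 199.  85.  80.] [571.  63.  54.]
gauge 0.68 [181. 179.  34.  30.] [620. 145.  23.]
```

View pics/w1.png

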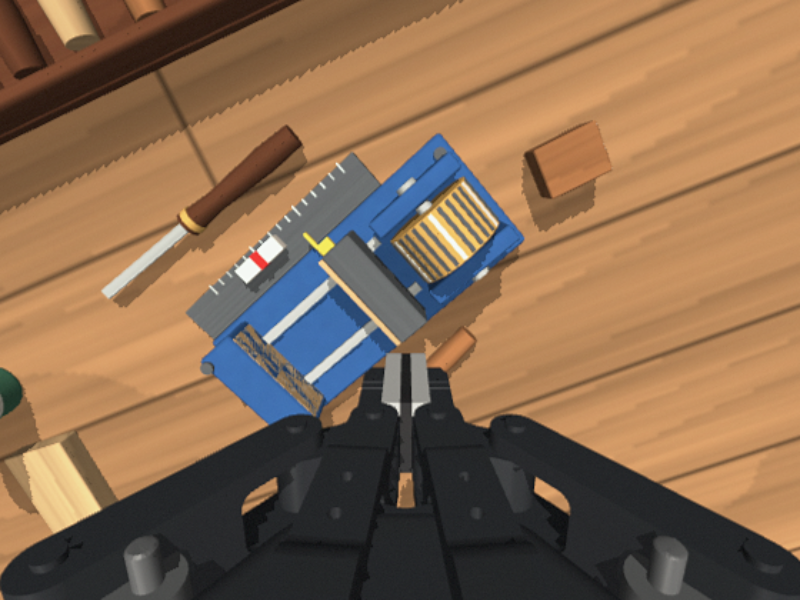

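The wrist view shows the wheel at (445,230), the yellow pointer at (318,243) and the red band at (260,260). Next I measure the heading and the offsets.

```bash
cat > meas.py <<'E'
from h import *
def colors(a):
    h=cv2.cvtColor(a,cv2.COLOR_BGR2HSV);H,S,V=[h[...,i].astype(int) for i in range(3)]
    return dict(yel=(H>=25)&(H<=33)&(S>190)&(V>140),red=((H<5)|(H>174))&(S>180)&(V>130),blue=(H>100)&(H<120)&(S>150)&(V>60))
def cc(m,big=1):
    n,l,s,c=cv2.connectedComponentsWithStats(m.astype(np.uint8));i=1+np.argsort(-s[1:,4])[:3]
    return [(int(s[k,4]),np.round(c[k],1).tolist()) for k in i],l==i[0]
def gap(a,o,hd,verbose=True):
    e=np.array([np.cos(hd),np.sin(hd)]);yj=np.array([-e[1],e[0]]);c=colors(a)
    out={}
    for k in("yel","red"):
        L,m=cc(c[k]);v,u=np.nonzero(m);W=np.array([onz("wrist",x,y,24,o)[:2] for x,y in zip(u,v)])
        if verbose: print(k,L)
        s=W@e;t=W@yj
        out[k]=(s.mean(),s.min(),s.max(),t.min(),t.max(),s[t<t.min()+5].mean())
        if verbose: print(np.round(out[k],1))
    return out["yel"][5]-out["red"][0]
E
cat > m1.py <<'E'
from meas import *
z=np.load("w.npz");a,C=z["a"],z["C"];o=dict(ee_pos=z["p"],tool_rot=z["q"])
c=colors(a);B=C[c["blue"]&(C[...,2]>10)&(C[...,2]<30)][:,:2].astype(np.float32)
r=cv2.minAreaRect(B);bp=cv2.boxPoints(r);print(r,np.round(bp))
(e1,e2)=(bp[1]-bp[0],bp[2]-bp[1]);e=e1 if np.hypot(*e1)>np.hypot(*e2) else e2
if e[1]<0:e=-e
hd=np.arctan2(e[1],e[0]);print("heading",np.degrees(hd))
print("gap",gap(a,o,hd))
m=(C[...,2]>72)&(C[...,2]<90);L,mm=cc(m);W=C[mm]
e=e/np.hypot(*e);y=np.array([-e[1],e[0]]);s=W[:,:2]@e;t=W[:,:2]@y
print(L,"wheel s,t",np.percentile(s,[1,50,99]),np.percentile(t,[1,50,99]),W[:,2].max())
w=e*(np.percentile(s,[1,99]).mean())+y*np.percentile(t,[1,99]).mean();print("wheel",w)
E
python3 m1.py
```

```text
((561.4462280273438, 77.7276382446289), (108.57910919189453, 255.9324493408203), 19.367843627929688) [[468. 180.]
 [553. -61.]
 [655. -25.]
 [570. 216.]]
heading 109.36785Traceback (most recent call last):
  File "m1.py", line 8, in <module>
    print("gap",gap(a,o,hd))
                ~~~^^^^^^^^
  File "meas.py", line 12, in gap
    L,m=cc(c[k]);v,u=np.nonzero(m);W=np.array([onz("wrist",x,y,24,o)[:2] for x,y in zip(u,v)])
        ~~^^^^^^
  File "meas.py", line 7, in cc
    return [(int(s[k,4]),np.round(c[k],1).tolist()) for k in i],l==i[0]
                                                                   ~^^^
IndexError: index 0 is out of bounds for axis 0 with size 0
```

```bash
python3 -c "
from h import *
a=np.load('w.npz')['a'];h=cv2.cvtColor(a,cv2.COLOR_BGR2HSV)
print(h[166:174,218:230].tolist());print(h[178:185,180:185].tolist())"|tr -d ' '|sed 's/\]\],/\n/g'
sed -i 's/(H>=25)&(H<=33)&(S>190)&(V>140)/(H>=24)\&(H<=34)\&(S>170)\&(V>110)/' meas.py; python3 m1.py
```

```text
[[[23,108,142],[60,2,109],[105,9,110],[75,5,109],[80,7,110],[90,9,112],[105,4,114],[100,7,112],[111,66,93],[42,63,138],[27,147,234],[25,170,216
[[25,168,213],[23,107,141],[0,0,108],[102,11,111],[90,9,114],[80,7,115],[105,5,111],[110,71,90],[43,64,135],[28,144,230],[28,157,251],[28,162,248
[[28,162,246],[25,166,215],[23,108,142],[90,2,109],[96,11,117],[105,5,107],[112,70,91],[45,62,136],[28,138,232],[28,157,248],[28,157,247],[28,157,247
[[28,156,250],[28,161,245],[25,168,214],[23,76,138],[115,14,108],[112,81,85],[44,61,137],[28,141,231],[28,156,249],[28,157,246],[28,156,244],[28,155,245
[[28,159,248],[28,157,250],[28,161,247],[24,157,196],[23,33,92],[46,57,135],[28,141,230],[28,156,248],[28,157,246],[28,156,244],[28,155,244],[28,156,244
[[26,149,197],[28,158,249],[28,158,250],[28,162,243],[25,162,219],[28,147,233],[28,155,247],[28,159,246],[28,156,245],[28,155,244],[28,154,244],[28,157,243
[[26,67,103],[26,147,200],[28,160,249],[28,156,250],[28,160,244],[28,158,246],[28,155,246],[28,157,244],[28,156,243],[28,156,244],[28,157,244],[28,155,244
[[116,30,68],[26,48,90],[28,138,186],[28,15
[... 365 characters left out ...]
1,197,240],[1,194,241],[1,197,241],[1,206,241
[[1,198,241],[1,197,240],[1,195,241],[1,196,241],[0,199,241
[[1,205,240],[0,198,241],[1,195,241],[0,196,240],[0,194,241]]]
((561.4462280273438, 77.7276382446289), (108.57910919189453, 255.9324493408203), 19.367843627929688) [[468. 180.]
 [553. -61.]
 [655. -25.]
 [570. 216.]]
heading 109.36785
yel [(2, [230.5, 167.5]), (1, [233.0, 171.0])]
[-123.6 -123.6 -123.6 -606.4 -604.9 -123.6]
red [(63, [181.0, 182.0])]
[ -69.2  -71.8  -66.6 -638.6 -624.5  -69. ]
gap -54.41723282514141
[(2375, [312.8, 163.5])] wheel s,t [-223.42334538 -197.76742067 -170.49054051] [-575.33826721 -556.1802298  -535.80533154] 87.27895714768482
wheel [589.44857319  -1.56554196]
```

```bash
sed -i 's/yel=.*,red=/yel=(H>=26)\&(H<=31)\&(S>125)\&(V>180),red=/' meas.py; python3 m1.py | tail -8
```

```text
heading 109.36785
yel [(114, [224.3, 170.9])]
[-115.6 -122.9 -110.1 -622.5 -600.1 -111.6]
red [(63, [181.0, 182.0])]
[ -69.2  -71.8  -66.6 -638.6 -624.5  -69. ]
gap -42.38984483761554
[(2375, [312.8, 163.5])] wheel s,t [-223.42334538 -197.76742067 -170.49054051] [-575.33826721 -556.1802298  -535.80533154] 87.27895714768482
wheel [589.44857319  -1.56554196]
```

>>> move_arm:
  rows: [0,0,0,0,-10.4,0,0,0,0,-10.4,0,0,0,0,-10.4,0,0,0,0,-10.4,0,0.002,0.027,0.03,0,0,0.002,0.027,0.03,0,0,0,0,0.03,0,0,0,0,0.03,0]

```text
time_s: 3.85
ee_pos: [593.9, -14.3, 283.6]
tool_rot: [0.986, 0.167, -0.0, 0.0]
ft_force: [-0.2, -0.4, -0.5]
width: 0.3
```

```bash
cat > g.py <<'E'
from meas import *
import sys
hd=np.radians(109.37);o=get_obs();a,d=capture("wrist")
e=np.array([np.cos(hd),np.sin(hd)]);y=np.array([-e[1],e[0]]);w=np.array([589.4,-1.6]);p=np.array(o["ee_pos"])
print(o["time_s"],"tip jig-rel wheel",np.round([(p[:2]-w)@e,(p[:2]-w)@y,p[2]-173],1),"F",np.round(o["ft_force"],1),"toolx",2*np.degrees(np.arctan2(o["tool_rot"][1],o["tool_rot"][0])))
if len(sys.argv)>1: cv2.imwrite("pics/"+sys.argv[1],cv2.resize(a,(800,600)))
print("gap",gap(a,o,hd))
E
python3 g.py w2.png
```

```text
3.85 tip jig-rel wheel [-13.5  -0.  110.6] F [-0.2 -0.4 -0.5] toolx 19.281746763466654
yel [(317, [150.7, 146.4])]
[-115.1 -122.8 -110.  -623.2 -599.1 -111.6]
red [(209, [81.9, 111.0])]
[ -69.5  -73.   -66.  -638.8 -625.3  -69.5]
gap -42.12808718150832
```

View pics/w2.png

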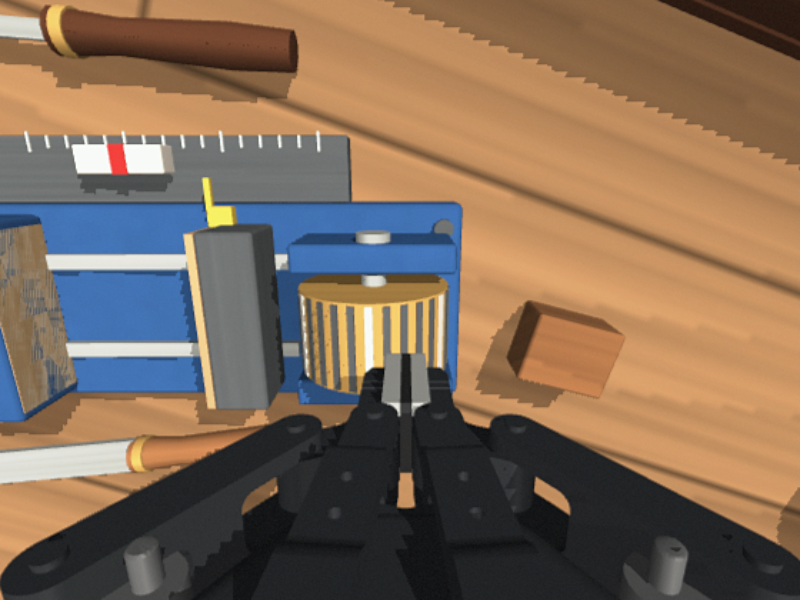

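The view is clear: pointer at (207,185), band at (117,158), finger over the wheel at (405,365), gap −42 mm. This is the first test stroke.

>>> move_arm:
  rows: [0,0,0,0.016,0,0,0,0,0.015,0,0,0,-0.007,0,0,0,0,-0.007,0,0,0,0,-0.007,0,0,0,0,-0.007,0,0,0,0,0,0,0,0,0,0,0,0]

```text
time_s: 4.9
ee_pos: [584.8, 13.0, 253.8]
tool_rot: [0.986, 0.168, 0.0, -0.0]
ft_force: [1.3, 1.3, 4.4]
width: 0.3
```

```bash
python3 g.py
```

```text
4.9 tip jig-rel wheel [15.3 -0.5 80.8] F [1.3 1.3 4.4] toolx 19.340161056416775
yel [(413, [163.5, 151.1])]
[-106.6 -114.2 -101.4 -622.9 -598.7 -103. ]
red [(280, [98.7, 110.5])]
[ -69.4  -72.9  -65.8 -638.8 -625.4  -69.4]
gap -33.58826393617413
```

>>> move_arm:
  rows: [0,0,0,-0.016,0,0,0,0.03,0,0,0,0,0,0,0,0,0,0,0.016,0,0,0,-0.0075,0,0,0,0,-0.0075,0,0,0,0,-0.0075,0,0,0,0,-0.0075,0,0]

```text
time_s: 5.95
ee_pos: [584.4, 13.4, 254.1]
tool_rot: [0.986, 0.168, 0.0, 0.0]
ft_force: [-0.1, -1.3, 3.9]
width: 0.3
```

>>> move_arm:
  rows: [0,0,0,-0.016,0,0,0,0.03,0,0,0,0,0,0,0,0,0,0,0.016,0,0,0,-0.0075,0,0,0,0,-0.0075,0,0,0,0,-0.0075,0,0,0,0,-0.0075,0,0]

```text
time_s: 6.95
ee_pos: [584.5, 13.4, 254.1]
tool_rot: [0.986, 0.168, 0.0, -0.0]
ft_force: [1.7, -0.6, 3.5]
width: -0.4
```

```bash
python3 g.py
```

```text
6.95 tip jig-rel wheel [15.8 -0.4 81.1] F [ 1.7 -0.6  3.5] toolx 19.360512729506784
yel [(412, [135.3, 151.0])]
[ -88.1  -95.7  -83.1 -622.7 -599.1  -84.6]
red [(269, [99.6, 110.0])]
[ -69.5  -73.   -65.9 -638.6 -625.1  -69.4]
gap -15.145779686692023
```

>>> move_arm:
  rows: [0,0,0,-0.016,0,0,0,0.03,0,0,0,0,0,0,0,0,0,0,0.016,0,0,0,-0.0075,0,0,0,0,-0.0075,0,0,0,0,-0.0075,0,0,0,0,-0.0075,0,0]

```text
time_s: 8.0
ee_pos: [584.4, 13.5, 254.2]
tool_rot: [0.986, 0.168, 0.0, 0.0]
ft_force: [0.3, -0.1, 3.7]
width: -0.1
```

```bash
python3 g.py
```

```text
8.0 tip jig-rel wheel [15.8 -0.3 81.2] F [ 0.3 -0.1  3.7] toolx 19.370354810300256
yel [(401, [120.2, 150.3])]
[ -78.5  -86.2  -73.6 -623.2 -599.   -75.2]
red [(269, [99.6, 109.9])]
[ -69.4  -73.   -65.8 -639.1 -625.6  -69.3]
gap -5.816535175690859
```

>>> move_arm:
  rows: [0,0,0,-0.016,0,0,0,0.026,0,0,0,0,0,0,0,0,0,0,0.016,0,0,0,-0.0065,0,0,0,0,-0.0065,0,0,0,0,-0.006,0,0,0,0,0,0,0]

```text
time_s: 9.05
ee_pos: [587.0, 6.8, 254.2]
tool_rot: [0.986, 0.168, 0.001, 0.0]
ft_force: [1.9, 0.8, 4.8]
width: -0.1
```

```bash
python3 g.py
```

```text
9.05 tip jig-rel wheel [ 8.7 -0.5 81.2] F [1.9 0.8 4.8] toolx 19.396043675763384
yel [(407, [99.6, 150.8])]
[ -72.4  -79.9  -67.5 -622.9 -599.2  -68.9]
red [(282, [88.2, 110.5])]
[ -69.4  -73.1  -65.6 -638.8 -625.3  -69.5]
gap 0.49878479214102356
```

The gap is now about +0.5 mm, so I lift straight up and check.

>>> move_arm:
  rows: [0,0,0,-0.02,0,0,0,0,-0.03,0,0,0,0,-0.03,0,0,0,0,-0.03,0,0,0,0,0,0,0,0,0,0,0,0,0,0,0,0,0,0,0,0,0]

```text
time_s: 10.1
ee_pos: [586.8, 5.9, 362.7]
tool_rot: [0.986, 0.168, -0.001, -0.0]
ft_force: [-0.2, -0.7, -0.1]
width: -0.0
```

```bash
python3 g.py w3.png
```

```text
10.1 tip jig-rel wheel [  8.   -0.  189.7] F [-0.2 -0.7 -0.1] toolx 19.320350464430746
yel [(174, [163.1, 139.3])]
[ -72.8  -80.3  -67.7 -622.5 -598.9  -69.3]
red [(107, [156.6, 113.0])]
[ -69.3  -72.8  -66.1 -638.9 -625.3  -69.2]
gap -0.0011568677258537718
```

View pics/w3.png

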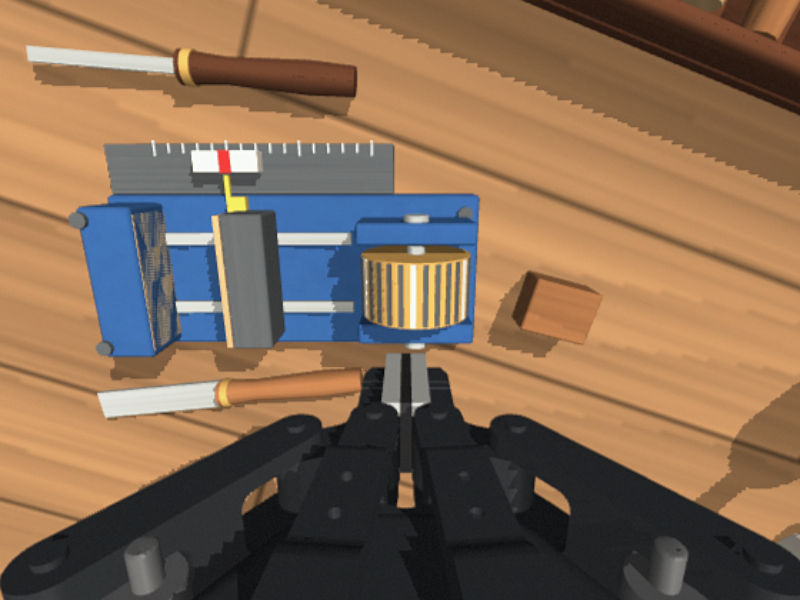

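The pointer at (227,178) stands right under the red band at (224,161). The hand is clear.

```bash
python3 -c "
from station import *
print(close_job())"
```

```text
the job is handed in; nothing more can be done
None
```

I rolled the wheel with the closed fingertips in five strokes, pressing it with about 4 N. The jaw moved about 42 mm, and I lifted the hand straight up and handed the job in at about 10 s.

**Pointer:** the last wrist picture put it at 0.0 mm from the middle of the red band. The reading while the finger was still on the wheel was +0.5 mm. Both are well inside ±4 mm, allowing for the roughly 2 mm calibration error.

**Hand:** the fingertips ended about 100 mm above the wheel, and the wrist force was within its noise.

**Other objects:** the last picture shows both chisels and the offcut still in place. I did not measure the objects outside that view, but the hand never went near them after the approach.

No check failed or disagreed. I did not measure jaw or wheel speed separately.

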